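# Refit the return spring of a shoe-cabinet flap hinge

## Task

Refit the return spring of the shoe-cabinet flap hinge: first put the spring's hook fully down into the hole of the anchor block and let it lie there, then stretch the spring and drop its eye over the headed post of the swing arm, down onto the post's shoulder, so that the spring draws the arm back against its stop; let go. Feel gently for the hole, for the hook may be screwed in more or less far, do not force the spring against the unit or overstretch it, and leave the other things where they are.

Things in the scene. Friction and masses are not known exactly. Their poses are not given: they have to be found in the camera images.
- unit: Flap hinge unit fixed to the table: grey base plate 270 x 60 x 6 mm along its x; origin at table level. Local x runs from anchor block to post, z up. At local x -105 mm stands the aluminium anchor block, 40 (x) by 36 (y) mm, top 45 mm above the table. The swing arm's pivot is at local (95, -75) mm; its bar is 20 mm wide, top 32 mm high; a stop 31 mm high is at (77, -45) mm.
- hole (a point): Centre of the mouth of the hole in the anchor block's top, 45 mm above the table: round, 8.5 mm diameter, 16 mm deep, axis vertical. Axes as the unit's.
- rest (a point): Centre of the flat top of the unit's black rest block, 36 (x) by 50 (y) mm, 35 mm above the table, 146 mm from the hole along the unit's x. With the hook seated in the hole the spring lies level, the underside of its eye-end block on this rest. Axes as the unit's.
- post (a point): On the axis of the swing arm's post, at the top of its shoulder, 45 mm above the table. Shoulder: disc 22 mm in diameter; above it a neck 7 mm in diameter, 7 mm high, then a head 11 mm in diameter with conical top, tip 12 mm above the shoulder. 75 mm from the arm's pivot; with the arm home, 200 mm from the hole on the unit's x axis. Over about 2 N sideways on the post turns the arm.
- swing_arm (a joint): Angle of the swing arm (rad): 0 = home against its stop, growing as the post swings away from the anchor block (75 mm lever), up to 0.4; friction holds it where it is left; a soft-close damper (0.6 N m per rad/s) slows it. The spring, once on the post and let go, pulls it home in under a second.
- spring: Tension spring lying loose on the table, about 190 mm long, about 0.11 kg; this body is its hook-end block, black, 24 (x) by 16 (y) by 18 (z) mm. Origin at the centre of the block's underside, z up, x along the spring towards its eye. A steel coil of 16 mm diameter runs on for 78 mm; a thinner one slides out of it as it stretches. With the hook seated the origin is 10 mm below the anchor's top.
- hook_root (a point): Where the hook, 6 mm steel wire, leaves the hook-end block: 12 mm from the spring's origin towards -x, 13 mm above the underside. The wire runs on level, then straight down as a leg with a flat end, 1 mm above the level of the underside. The hook is screwed in more or less far: the leg's axis is 44 mm from the spring's origin, plus or minus up to 9 mm (fixed during a run, not measured).
- eye (a point): Centre of the eye at the spring's far end: a flat level ring of 5 mm wire, inner diameter 15 mm, underside 2.5 mm below this point. 130 mm from the spring's origin when not stretched; 12.5 mm above the level of the underside.
- eye_block (a point): Centre of the underside of the black eye-end block, 24 (x) by 16 (y) by 18 (z) mm, 26 mm before the eye's centre, underside level with the other block's. It can be gripped across y to pull the spring. The seated hook stands only 9 mm deep in the hole: raise this end by tipping the spring about its hook, not by lifting it level. Axes as the spring's.
- stretch (a joint): How far the spring is stretched (m), 0 when slack. It pulls with 3 N plus 200 N per m of stretch. Stretched more than 60 mm it is ruined. Hooked up with the arm home it is stretched about 11 to 31 mm.
- screw_jar: Small glass jar, 44 mm diameter, 50 mm high, bystander. Origin at its underside.
- wrench: Wrench about 130 mm long lying flat, bystander.
- driver: Screwdriver about 180 mm long lying flat, bystander.
- shoe_brush: Brush about 190 mm long lying flat, bystander.
- polish_tin: Flat round tin, 72 mm diameter, 26 mm high, bystander. Origin at its underside.
- vase: White vase, 160 mm high, 68 mm wide, bystander. Origin at its underside.
- key_bowl: White bowl, 120 mm diameter, 45 mm high, bystander. Origin at its underside.
- cleaner: White bottle, 60 mm diameter, 150 mm high, bystander. Origin at its underside.
Things that resemble listed ones, but are neither listed nor needed, are in the scene too. Leave any orange or purple look-alike of the spring alone.

How it is judged:
By the outcome, as a careful person would: the job done as asked, in the order asked, and still so for the second after the job is handed in, with the robot touching nothing.
It also fails if it takes over 61 s, if anything falls off the work surface, if the arm or the gripper's body presses on something with over 40 N, if the wrist force passes 120 N, or if a joint passes its speed limit or range.

## Robot

A 6-joint arm with a two-finger parallel gripper is mounted at the origin on the work surface. World frame = base frame: x ahead of the robot, y to its left, z up, the work surface at z = 0. Lengths are in mm, angles in rad, forces in N, time in s.
With the tool pointing down it reaches from about 275 to 825 mm from the base axis. Payload 4.9 kg.
Tool frame: the origin (TCP) lies at the very end of the fingers, on their centre line; the grasp point (between the pads) lies 19 mm behind it; z points along the fingers, y is the line along which they close (so a half turn about z gives the same grasp; the last joint's range is limited). The gripper opens to 85 mm and grips with 20 to 120 N. Pads are 22 mm wide; open, the fingers measure 114 mm over their backs; the gripper's body (76 mm by 85 mm) begins 54 mm behind the grasp point. The pads swing forward as they close: fully open they stand 13 mm farther back than shut.
Start: joints at [-1.262, 0.326, -0.193, 1.052, 0, 1.437], TCP at [235.673, -496.968, 231.281] pointing down, gripper open.
Joint ranges: [-2.65, 2.65], [-0.97, 1.79], [-1.3, 1.35], [-1.93, 2.1], [-1.47, 1.37], [-3.14, 3.14]. Speed limits (rad/s): [2.57, 2.57, 3.14, 3.14, 3.14, 3.14].

## Interface

Orientations are given as a unit quaternion [x, y, z, w].
In Python, from rig import get_obs, capture, calibration, hand_in gives the robot as it stands. The module is installed in compiled form; this text tells all that it offers.
- The arm moves only by the tool play_rows, never from a script. Its argument "plan" is a list of rows, each a list of 3 entries, a list of its own where there are three numbers: the finger opening in m, from 0 to 0.0854, then the shift along the tool's x, y, z in m, then the turn about the tool's z in rad. In form: [[claw, [x, y, z], twist], ...]. A call has exactly 10 rows; each row is the pose to reach, as a shift and turn from the pose commanded when the call began, along the tool's axes at that moment; what a row does not reach only later rows make up. A row lasts 1/8 s, in which the tool goes at most 62.5 mm and 10.7 degrees, less where a joint would pass 70% of its speed; a pose out of reach is approached as far as the arm can. A call with a gripper value outside its range is refused whole. The fingers move at their own pace and stop on an object; "squeeze" is the grip in N (left out, the last holds). Time passes only in rows, so rows that repeat a pose let the fingers close, or fill a call up. It gives the time, the measured TCP pose, the force, the opening and the grip force at its end, in the units of the state.
- get_obs(): the state, without advancing time (a new reading comes with each control period).
- capture(name): name is "scene" or "top"; returns the picture (384x512x3 uint8, blue, green, red); there is no depth.
- calibration(name): a dict with "intrinsics" (3x3 intrinsics, pixels), "k1" (the pictures are not rectified: a ray, as slopes to the right and down, at radius r is drawn at 1 + k1 r^2 times it, then the intrinsics apply), "rvec" (rotation vector, rad) and "tvec" (3), from world to camera coordinates, as OpenCV has them. Camera axes: x right, y down, z forward; pixel columns grow to the right and rows downward; lengths in mm; the calibration is good to about 2 mm. A picture is of the moment at which its call begins. calibration takes no time and is no camera call.
- hand_in(): hands the job in; it is judged then, once.
The state is a dict: "t": time; "joint_pos": joint angles; "qvel": joint speeds; "tau": joint torques, N m; "position": TCP position; "tcp_rot": TCP orientation; "wrist_force": force on the tool from outside, world axes, zero at the start; "wrist_torque": the same for the moment, N m; "grip_width": finger opening in mm; "grasp_force": force on a finger pad.
Only numpy, scipy, OpenCV 4.12 (cv2) and the standard library are available. Lean on these libraries where they do the work, as an engineer would, in place of code of your own. Each camera call takes 0.05 s, during which the arm holds its last target. There are 200 camera calls.

## Working session

There is one attempt and no reset: what is moved stays moved. The work goes in short steps, Python scripts to look and compute and a tool call to move; the robot and the scene stay as the last step left them, time stands still between calls to the robot, and variables do not carry over. Pictures are saved under pics/ and viewed, at most 10 in all, crops included, and the job is handed in when it is done.

Besides the shell and the picture viewer there is one more tool, called by a JSON object that holds its "fn" and its "kwargs", one argument or row to a line. play_rows: Moves the arm, as the interface text tells. Its arguments: {"type":"object","properties":{"plan":{"type":"array"},"squeeze":{"type":"number"}},"required":["plan"]}

```bash
mkdir -p pics
cat > h.py <<'E'
import numpy as np, cv2
from rig import get_obs, capture, calibration, hand_in
def cal(n):
    c=calibration(n); R=cv2.Rodrigues(np.array(c["rvec"],float))[0]
    return np.array(c["intrinsics"],float),c["k1"],R,np.array(c["tvec"],float).ravel()
def ray(n,p):
    K,k1,R,t=cal(n); d=np.array([k1,0,0,0,0.])
    q=cv2.undistortPoints(np.array([[p]],float),K,d)[0,0]
    return -R.T@t, R.T@np.array([q[0],q[1],1])
def onz(n,p,z):
    o,d=ray(n,p); return o+d*(z-o[2])/d[2]
def proj(n,P):
    K,k1,R,t=cal(n)
    return cv2.projectPoints(np.array(P,float).reshape(-1,1,3),cv2.Rodrigues(R)[0],t,K,np.array([k1,0,0,0,0.]))[0][:,0]
def two(p1,p2):
    o1,d1=ray("scene",p1);o2,d2=ray("top",p2)
    s=np.linalg.lstsq(np.c_[d1,-d2],o2-o1,rcond=None)[0]
    a,b=o1+d1*s[0],o2+d2*s[1]; return (a+b)/2,np.linalg.norm(a-b)
E
python3 - <<'E'
from h import *
for n in("scene","top"):
    im=capture(n); cv2.imwrite(f"pics/{n}0.png",im); cv2.imwrite(f"pics/{n}0b.png",cv2.resize(im,(800,600),interpolation=cv2.INTER_CUBIC))
    K,k1,R,t=cal(n);print(n,K[0,0],k1,(-R.T@t).round(),R[2].round(2))
o=get_obs();print(o)
E
```

```text
scene 428.90286204525097 0.04018222736114467 [1463.  282.  958.] [-0.72 -0.22 -0.66]
top 375.2179105657748 -0.08221817278863038 [ 378.  -22. 1060.] [ 0.1   0.01 -1.  ]
{'t': 0.1, 'joint_pos': array([-1.26221081e+00,  3.26863465e-01, -1.93478744e-01,  1.05201680e+00,
        3.24997526e-05,  1.43663523e+00]), 'qvel': array([ 5.67310221e-04,  9.15401471e-06,  3.74673649e-03, -2.03806800e-05,
       -1.90287162e-03, -2.51536703e-05]), 'tau': array([ 4.62913522e-04, -4.44240689e+01,  2.63037515e+01,  7.90377933e-03,
       -7.34997343e-05,  1.32250443e-05]), 'position': array([ 235.51089586, -496.44671105,  230.58552896]), 'tcp_rot': array([ 9.75596537e-01,  2.19569547e-01, -5.18679902e-05, -7.79786569e-04]), 'wrist_force': array([-0.39999776, -0.49024466,  0.4402412 ]), 'wrist_torque': array([-0.00495896, -0.02420545, -0.00659158]), 'grasp_force': 0.0, 'grip_width': 85.45137043090398}
```

View pics/top0b.png

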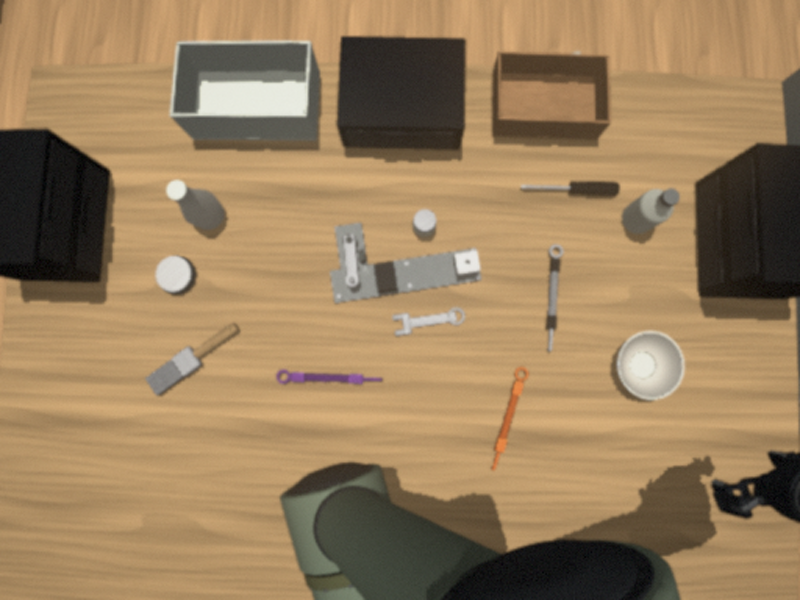

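View pics/scene0b.png

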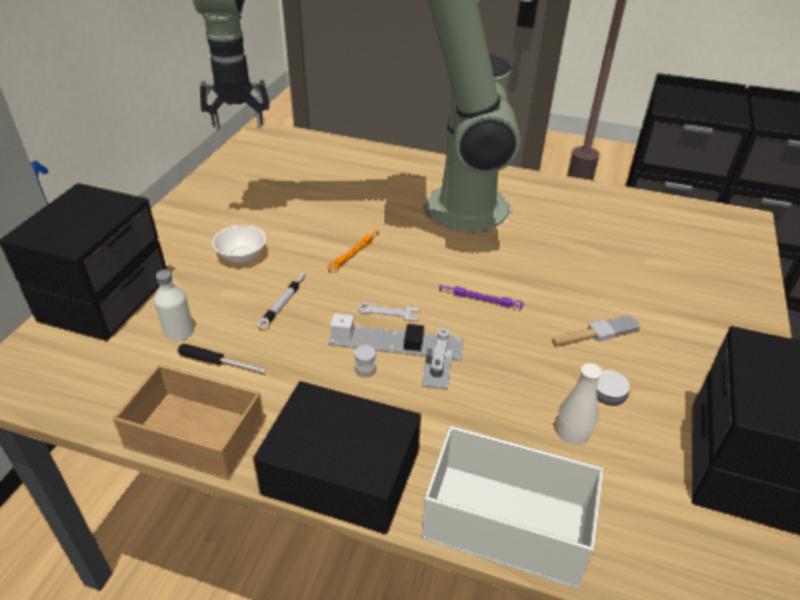

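The grey and black spring is at top (553,298): eye at (556,250), hook at (550,350). The purple one at (330,378) and the orange one at (508,420) are the look-alikes. The unit has its anchor at (467,263), rest at (386,278) and post near (352,283). I'll confirm with one enlarged crop.

Run:
```python
import cv2,numpy as np
t=cv2.imread("pics/top0.png"); s=cv2.imread("pics/scene0.png")
a=t[150:230,330:380]; b=t[135:200,205:315]; c=s[165:215,160:205]; d=s[190:255,200:305]
# 800x600 canvas
r=lambda i,k:cv2.resize(i,None,fx=k,fy=k,interpolation=cv2.INTER_CUBIC)
C=np.zeros((600,800,3),np.uint8)
def put(i,x,y): h,w=i.shape[:2]; C[y:y+h,x:x+w]=i
put(r(a,5),0,0); put(r(b,4.8),260,0); put(r(c,4),0,400); put(r(d,4),260,320)
cv2.imwrite("pics/crop1.png",C)
```

```text
(no output)
```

View pics/crop1.png

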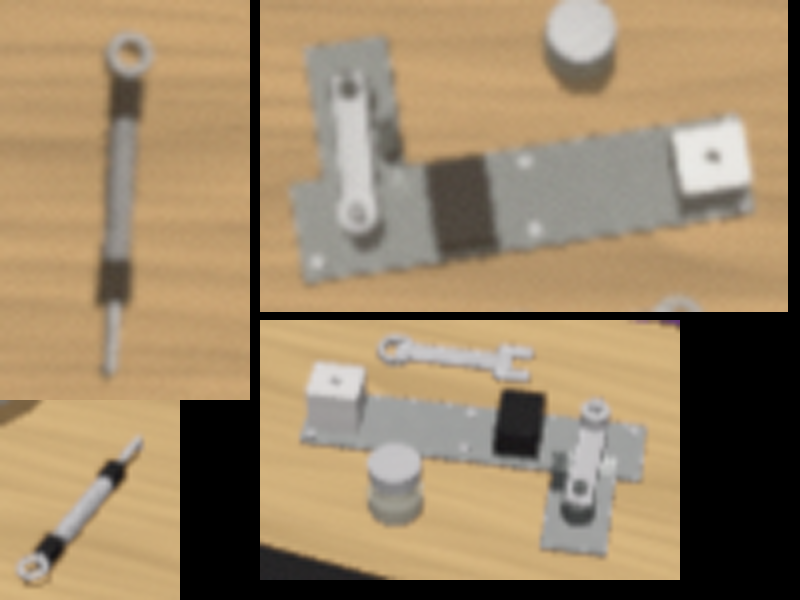

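The crop confirms the target spring: steel coil, black blocks, plain colours. Hole in the crop is at (713,156) and post at (357,213). Next I measure these more finely.

```bash
cat > m.py <<'E'
from h import *
def blobs(im,roi,lo,hi,amin=6):
    x0,y0,x1,y1=roi; g=im[y0:y1,x0:x1].max(2)
    m=((g>=lo)&(g<=hi)).astype(np.uint8); n,l,s,c=cv2.connectedComponentsWithStats(m)
    return [(s[i,4],(c[i]+[x0,y0]).round(2)) for i in range(1,n) if s[i,4]>=amin]
def wc(im,roi,thr):  # darkness-weighted centroid below thr
    x0,y0,x1,y1=roi; g=im[y0:y1,x0:x1].max(2).astype(float); w=np.clip(thr-g,0,None)
    Y,X=np.mgrid[y0:y1,x0:x1]; return np.array([(w*X).sum(),(w*Y).sum()])/w.sum()
E
python3 - <<'E'
from m import *
t=cv2.imread("pics/top0.png"); s=cv2.imread("pics/scene0.png")
print("top blocks",blobs(t,(340,155,370,230),0,95)); print("scene blocks",blobs(s,(160,165,205,215),0,60))
print("scene rest/dark",blobs(s,(255,205,275,235),0,60)); print("top rest",blobs(t,(238,165,258,190),0,95))
ht=wc(t,(296,164,303,171),150); hs=wc(s,(214,202,223,208),150); print("hole",ht,hs,onz("top",ht,45),onz("scene",hs,45),two(hs,ht))
for nm,pt,ps,z in (("post",(224.8,178.9),(283.4,211.6),57),("eye",(355.6,160.4),(167.9,206.6),12.5)):
    print(nm,onz("top",pt,z).round(1),onz("scene",ps,z).round(1),two(ps,pt))
print("hooktip",onz("top",((109.5)/5-.5+330,372.5/5-.5+150),8), onz("scene",(141.5/4-.5+160,40.5/4-.5+165),12))
E
```

```text
top blocks [(np.int32(36), array([354.67, 169.28])), (np.int32(40), array([352.25, 205.55]))]
scene blocks [(np.int32(17), array([188.35, 182.59])), (np.int32(22), array([172.55, 201.45]))]
scene rest/dark [(np.int32(156), array([264.21, 215.88]))]
top rest [(np.int32(226), array([246.49, 177.74]))]
 ** On entry to DLASCL parameter number  4 had an illegal value
 ** On entry to DLASCL parameter number  4 had an illegal value
 ** On entry to DLASCL parameter number  4 had an illegal value
 ** On entry to DLASCL parameter number  4 had an illegal value
 ** On entry to DLASCL parameter number  5 had an illegal value
 ** On entry to DLASCL parameter number  4 had an illegal valuem.py:8: RuntimeWarning: invalid value encountered in divide
  Y,X=np.mgrid[y0:y1,x0:x1]; return np.array([(w*X).sum(),(w*Y).sum()])/w.sum()
Traceback (most recent call last):
  File "h.py", line 17, in two
    s=np.linalg.lstsq(np.c_[d1,-d2],o2-o1,rcond=None)[0]
      ~~~~~~~~~~~~~~~^^^^^^^^^^^^^^^^^^^^^^^^^^^^^^^^
numpy.linalg.LinAlgError: SVD did not converge in Linear Least Squares
```

```bash
python3 - <<'E'
from m import *
t=cv2.imread("pics/top0.png"); s=cv2.imread("pics/scene0.png")
print(s[201:210,213:226].max(2)); print(t[163:172,294:305].max(2))
E
python3 - <<'E'
from m import *
t=cv2.imread("pics/top0.png"); s=cv2.imread("pics/scene0.png")
def hol(im,roi):
    x0,y0,x1,y1=roi; g=im[y0:y1,x0:x1].max(2); return wc(im,roi,np.percentile(g,50)-15)
ht=hol(t,(296,164,303,171)); hs=hol(s,(215,202,223,209)); print("hole",ht,hs,onz("top",ht,45),onz("scene",hs,45),two(hs,ht))
for nm,pt,ps,z in (("post",(224.8,178.9),(283.4,211.6),57),("eye",(355.6,160.4),(167.9,206.6),12.5),("eblock",(354.67,169.28),(172.55,201.45),15),("hblock",(352.25,205.55),(188.35,182.59),15)):
    print(nm,onz("top",pt,z).round(1),onz("scene",ps,z).round(1),two(ps,pt))
print("rest",onz("top",(246.49,177.74),35))
print("hooktip",onz("top",((109.5)/5-.5+330,372.5/5-.5+150),13), onz("scene",(141.5/4-.5+160,40.5/4-.5+165),13))
E
```

```text
[[211 218 218 216 215 214 211 209 208 208 205 205 202]
 [215 220 220 220 220 220 219 219 219 219 218 216 209]
 [219 221 221 221 219 214 217 220 220 220 220 218 207]
 [221 222 222 220 210 191 201 213 221 222 222 218 197]
 [220 221 221 218 203 178 182 204 220 222 221 216 188]
 [220 220 221 221 217 208 203 218 221 221 221 211 160]
 [216 216 219 220 220 219 218 221 221 221 219 204 140]
 [196 198 206 206 209 208 211 213 215 216 213 181 127]
 [163 164 166 169 173 173 186 189 195 198 196 148 112]]
[[229 229 233 232 232 231 233 232 232 232 231]
 [234 233 233 232 231 232 232 232 232 233 232]
 [232 233 233 229 223 222 228 232 233 232 232]
 [234 233 231 221 197 188 209 227 233 232 232]
 [233 233 228 209 171 152 180 221 230 232 233]
 [232 232 231 218 194 178 189 223 232 233 231]
 [233 233 231 230 225 220 220 227 232 232 233]
 [232 232 233 232 231 231 229 232 232 232 231]
 [232 233 233 232 232 232 231 232 232 231 231]]
hole [298.9047619  167.12087912] [218.37878788 204.77272727] [ 557.85142827 -123.56823862   45.        ] [ 556.67289353 -123.02232746   45.        ] (array([ 557.57206367, -123.07502939,   45.84884531]), np.float64(0.8467955258297614))
post [518.6  77.2  57. ] [530.   80.1  57. ] (array([519.96242782,  78.03625572,  47.32560786]), np.float64(0.2035019754919914))
eye [ 587.3 -288.    12.5] [ 587.1 -286.1   12.5] (array([ 586.99010509, -287.12600338,   12.41852476]), np.float64(1.7723916749234292))
eblock [ 561.2 -284.6   15. ] [ 562.3 -281.8   15. ] (array([ 561.07079334, -283.84935172,   13.66219094]), np.float64(2.211240663995662))
hblock [ 458.3 -277.7   15. ] [ 458.  -274.9   15. ] (array([ 457.88170928, -276.42715392,   14.88991386]), np.float64(2.6723728989855875))
rest [526.34981354  19.53061554  35.        ]
hooktip [ 406.74312515 -275.98724113   13.        ] [ 408.43145211 -273.41491309   13.        ]
```

Run:
```python
from m import *
c=lambda x,y:((x-260+.5)/4.8+204.5,(y+.5)/4.8+134.5)
a=onz("top",c(305,283),6);b=onz("top",c(752,212),6);d=b-a;print("plate edge",a,b,np.linalg.norm(d), -d[:2]/np.linalg.norm(d))
e=onz("top",c(292,185),6);print("short",a-e,np.linalg.norm(a-e))
# top edge of anchor, rest top corners
for p in((672,126),(741,118),(752,188),(684,202)): print("anch",onz("top",c(*p),45))
H=np.array([557.6,-123.3]);E=np.array([587,-287.2]);HB=np.array([458,-276.6])
u=(E-HB)/np.linalg.norm(E-HB);print("spring ux",u,np.linalg.norm(E-HB),np.arctan2(u[1],u[0]))
o=get_obs();from scipy.spatial.transform import Rotation as R
r=R.from_quat(o["tcp_rot"]).as_matrix();print(r.round(3))
```

```text
plate edge [483.12975747 111.45056559   6.        ] [ 531.9069146  -151.20872002    6.        ] 267.14997917027466 [-0.18258342  0.98319037]
short [-58.20937899  -9.94823381   0.        ] 59.05335856727372
anch [ 574.68127278 -100.09171418   45.        ]
anch [ 580.3475202  -139.50684141   45.        ]
anch [ 540.01075067 -146.25908138   45.        ]
anch [ 530.96419696 -107.63051376   45.        ]
spring ux [ 0.996641   -0.08189453] 129.43477121701108 -0.08198634981494657
[[ 0.904  0.428 -0.   ]
 [ 0.428 -0.904  0.001]
 [ 0.    -0.002 -1.   ]]
```

{"fn": "play_rows", "kwargs": {
  "plan": [
    [0.045,[0.06,-0.02,0.03],0.18],
    [0.045,[0.12,-0.04,0.06],0.36],
    [0.045,[0.18,-0.063,0.08],0.525],
    [0.045,[0.24,-0.084,0.1],0.525],
    [0.045,[0.295,-0.1035,0.1],0.525],
    [0.045,[0.295,-0.1035,0.1],0.525],
    [0.045,[0.295,-0.1035,0.13],0.525],
    [0.045,[0.295,-0.1035,0.17],0.525],
    [0.045,[0.295,-0.1035,0.18],0.525],
    [0.045,[0.295,-0.1035,0.18],0.525]
  ],
  "squeeze": 50
}}

```text
t: 1.35
position: [457.4, -276.8, 51.0]
tcp_rot: [0.999, -0.041, -0.001, -0.001]
wrist_force: [0.2, -0.3, -0.2]
grip_width: 45.1
grasp_force: 0.0
```

{"fn": "play_rows", "kwargs": {
  "plan": [
    [0.045,[0,0,0.025],0],
    [0.045,[0,0,0.046],0],
    [0.045,[0,0,0.046],0],
    [0.03,[0,0,0.046],0],
    [0.015,[0,0,0.046],0],
    [0.01,[0,0,0.046],0],
    [0.01,[0,0,0.046],0],
    [0.01,[0,0,0.046],0],
    [0.01,[0,0,0.03],0],
    [0.01,[0,0,0.01],0]
  ],
  "squeeze": 50
}}

```text
t: 2.6
position: [457.7, -276.9, 42.4]
tcp_rot: [0.999, -0.041, -0.0, -0.0]
wrist_force: [-0.5, -0.3, -1.6]
grip_width: 14.6
grasp_force: 48.9
```

{"fn": "play_rows", "kwargs": {
  "plan": [
    [0.01,[0,0,-0.04],0],
    [0.01,[0.008,-0.023,-0.04],-0.18],
    [0.01,[0.016,-0.046,-0.04],-0.36],
    [0.01,[0.025,-0.07,-0.04],-0.54],
    [0.01,[0.034,-0.095,-0.04],-0.72],
    [0.01,[0.042,-0.117,-0.04],-0.9],
    [0.01,[0.05,-0.14,-0.04],-1.08],
    [0.01,[0.058,-0.162,-0.04],-1.26],
    [0.01,[0.067,-0.185,-0.04],-1.44],
    [0.01,[0.0745,-0.2066,-0.04],-1.62]
  ]
}}

```text
t: 3.85
position: [549.7, -76.5, 82.5]
tcp_rot: [0.717, 0.698, 0.0, 0.0]
wrist_force: [0.7, 1.1, -1.4]
grip_width: 14.6
grasp_force: 48.9
```

{"fn": "play_rows", "kwargs": {
  "plan": [
    [0.01,[0,0,0],-0.18],
    [0.01,[0,0,0],-0.219],
    [0.01,[0,0,0],-0.219],
    [0.01,[0,0,0],-0.219],
    [0.01,[0,0,0],-0.219],
    [0.01,[0,0,0],-0.219],
    [0.01,[0,0,0],-0.219],
    [0.01,[0,0,0],-0.219],
    [0.01,[0,0,0],-0.219],
    [0.01,[0,0,0],-0.219]
  ]
}}

```text
t: 5.1
position: [549.1, -77.3, 81.3]
tcp_rot: [0.638, 0.77, -0.0, -0.0]
wrist_force: [0.1, -0.1, -1.3]
grip_width: 14.6
grasp_force: 48.9
```

Run:
```python
from h import *
o=get_obs();print(o["position"],o["tcp_rot"],o["wrist_force"],o["joint_pos"])
r=lambda i,k:cv2.resize(i,None,fx=k,fy=k,interpolation=cv2.INTER_CUBIC)
C=np.zeros((600,800,3),np.uint8)
for n,(x0,y0),yy in(("top",(205,135),0),("scene",(185,170),300)):
    im=capture(n);cv2.imwrite(f"pics/{n}1.png",im);C[yy:yy+300]=r(im[y0:y0+50,x0:x0+133],6)[:, :798].repeat(1,1) if 0 else cv2.resize(im[y0:y0+50,x0:x0+133],(800,300),interpolation=cv2.INTER_CUBIC)
cv2.imwrite("pics/c2.png",C)
```

```text
[549.08237599 -77.27791891  81.26290216] [ 6.38389386e-01  7.69713578e-01 -1.81090386e-05 -1.62060515e-05] [ 0.09253904 -0.11932311 -1.33844743] [-2.72937341e-01  4.78996076e-01 -3.80660196e-01  7.11184408e-01
 -1.98776117e-05  1.11187058e+00]
```

View pics/c2.png

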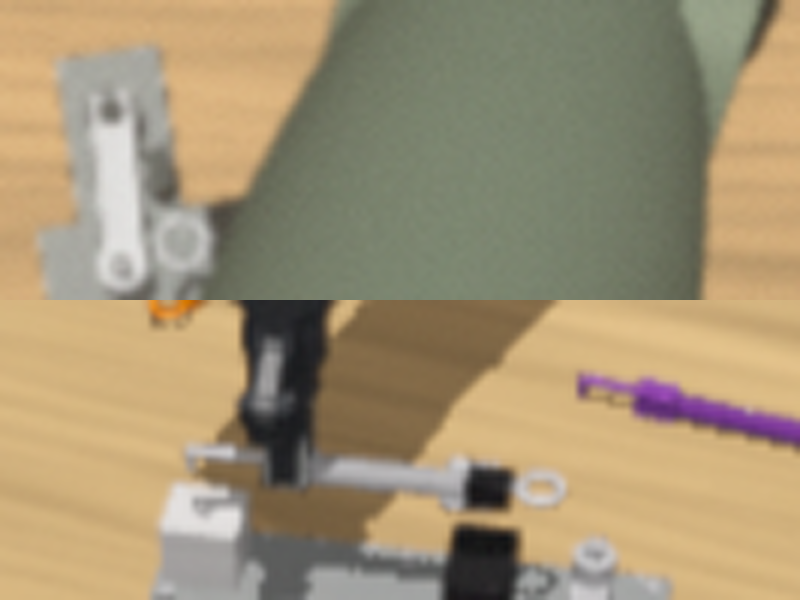

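Run:
```python
from h import *
im=cv2.imread("pics/scene1.png")
p=np.array([549.1,-77.3]);a=1.757;u=np.array([np.cos(a),np.sin(a)])
f=lambda s,z:np.r_[p+u*s,z]
for L in(38,41,44,47,50,53): print(L,proj("scene",[f(-L,77.3),f(-L,86),f(-L,92)]).round(1).tolist())
print("eye",proj("scene",[f(130,88.8)]), "obs",(541.5/6.015+184.5,189.5/6+169.5))
print("eblk",proj("scene",[f(104,85.3)]), "obs",(489.5/6.015+184.5,187/6+169.5))
print(im[190:202,210:230].min(2))
b=im[190:202,210:230]
```

```text
38 [[220.6, 197.6], [220.5, 195.5], [220.4, 194.0]]
41 [[219.6, 197.5], [219.5, 195.3], [219.5, 193.9]]
44 [[218.7, 197.4], [218.6, 195.2], [218.5, 193.8]]
47 [[217.7, 197.3], [217.6, 195.1], [217.6, 193.7]]
50 [[216.8, 197.2], [216.7, 195.0], [216.6, 193.6]]
53 [[215.8, 197.1], [215.7, 194.9], [215.6, 193.5]]
eye [[275.07683435 200.62833709]] obs (274.52493765586036, 201.08333333333334)
eblk [[266.50407387 200.56805738]] obs (265.8798836242727, 200.66666666666666)
[[130 130 129 127 127 127 127 125 123 123 123 119 104  76  62  41  33  40
   49  48]
 [129 129 128 129 130 129 130 129 128 127 123 107  78  69  66  55  36  32
   32  37]
 [127 127 127 126 127 129 128 130 130 128 120  82  68  68  69  64  39  31
   33  32]
 [129 128 126 126 127 131 144 143 137 127 118  91  88  86  73  69  48  41
   39  37]
 [132 132 131 130 129 139 172 175 171 164 162 159 161 156 101  84  76  66
   63  53]
 [131 132 133 134 131 140 178 184 187 191 192 196 199 194 133 115 112 107
  100  75]
 [126 128 129 131 129 130 146 138 132 121 125 135 149 149 123 121 120 120
  112  82]
 [121 122 122 124 126 130 141 125 110  81  77  79  84  84  80  82  84  88
   88  87]
 [122 120 120 119 121 124 129 110  80  68  69  70  71  71  70  71  72  73
   78  87]
 [124 123 122 123 126 126 121 102  93  76  68  68  70  67  67  69  70  69
   72  85]
 [127 126 129 146 172 171 162 159 153 129 103  99  94  73  68  68  67  65
   62  79]
 [128 128 137 175 214 214 206 203 200 187 170 167 158 107  95  87  75  64
   62  67]]
```

Run:
```python
from h import *
a=1.757;u=np.array([np.cos(a),np.sin(a)]);v=np.array([-u[1],u[0]])
for b in((0,0),(.58,-.3),(.58,0)):
    h=onz("scene",(218.38+b[0],204.77+b[1]),45);t=h[:2]+50*u;d=t-[549.1,-77.3];print(b,h,t,"tool x",d@u,"tool y",-d@v)
```

```text
(0, 0) [ 556.65995783 -123.02353073   45.        ] [547.40348113 -73.88782437] tool x 3.6672689422471434 tool y -1.0354985761183908
(0.58, -0.3) [ 554.76374353 -121.84317182   45.        ] [545.50726683 -72.70746546] tool x 5.178269588227712 tool y -2.6804158616318934
(0.58, 0) [ 556.04742141 -121.32014164   45.        ] [546.79094471 -72.18443528] tool x 5.45461204804508 tool y -1.3220991381810236
```

{"fn": "play_rows", "kwargs": {
  "plan": [
    [0.01,[0.0045,-0.001,0.005],0],
    [0.01,[0.0045,-0.001,0.012],0],
    [0.01,[0.0045,-0.001,0.019],0],
    [0.01,[0.0045,-0.001,0.025],0],
    [0.01,[0.0045,-0.001,0.027],0],
    [0.01,[0.0045,-0.001,0.027],0],
    [0.01,[0.0045,-0.001,0.027],0],
    [0.01,[0.0045,-0.001,0.027],0],
    [0.01,[0.0045,-0.001,0.027],0],
    [0.01,[0.0045,-0.001,0.027],0]
  ]
}}

```text
t: 6.45
position: [547.3, -73.0, 54.3]
tcp_rot: [0.638, 0.77, 0.0, 0.0]
wrist_force: [-0.3, 0.6, -2.7]
grip_width: 14.5
grasp_force: 48.9
```

Run:
```python
from h import *
o=get_obs();print(o["position"],o["wrist_force"])
C=np.zeros((600,800,3),np.uint8)
im=capture("scene");cv2.imwrite("pics/scene2.png",im)
cv2.imwrite("pics/c3.png",cv2.resize(im[190:220,205:245],(800,600),interpolation=cv2.INTER_CUBIC))
```

```text
[547.26605461 -73.01275136  54.34302193] [-0.3240714   0.62098493 -2.71378445]
```

View pics/c3.png

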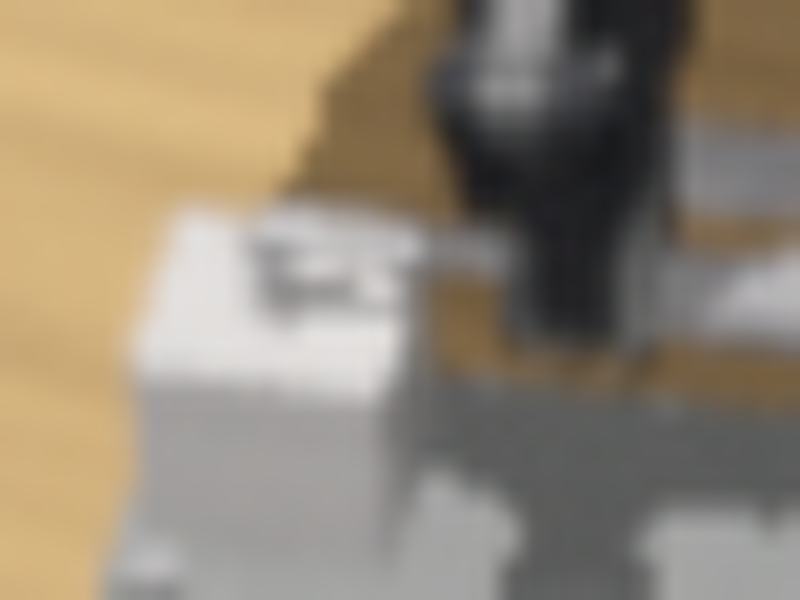

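{"fn": "play_rows", "kwargs": {
  "plan": [
    [0.01,[0,0,0.001],0],
    [0.01,[0,0,0.002],0],
    [0.01,[0,0,0.003],0],
    [0.01,[0,0,0.004],0],
    [0.01,[0,0,0.005],0],
    [0.01,[0,0,0.006],0],
    [0.01,[0,0,0.007],0],
    [0.01,[0,0,0.007],0],
    [0.01,[0,0,0.007],0],
    [0.01,[0,0,0.007],0]
  ]
}}

```text
t: 7.75
position: [547.3, -73.0, 47.3]
tcp_rot: [0.638, 0.77, 0.0, 0.0]
wrist_force: [0.3, -0.4, -1.2]
grip_width: 14.7
grasp_force: 48.9
```

Run:
```python
from h import *
o=get_obs();print(o["position"],o["wrist_force"],o["wrist_torque"])
a=cv2.imread("pics/scene2.png");im=capture("scene");cv2.imwrite("pics/scene3.png",im)
print(a[198:209,212:228].max(2));print(im[198:209,212:228].max(2))
```

```text
[547.28595821 -73.0447918   47.32355689] [ 0.28468213 -0.36532821 -1.23512054] [-0.04631408 -0.04150239  0.00498238]
[[203 202 203 204 205 206 204 186 135 127 128 129 128 130 122  83]
 [205 202 203 202 202 200 187 145 128 126 126 126 126 126 120  95]
 [208 209 212 210 207 199 187 173 169 156 152 145 135 126 120 109]
 [212 216 223 223 216 197 198 200 201 190 185 181 172 157 127 116]
 [214 220 225 225 218 184 159 171 192 196 192 194 189 182 137 128]
 [218 224 226 226 221 196 158 173 201 200 190 201 179 141 119 119]
 [220 226 227 226 222 198 155 145 155 156 168 205 196 141 116 115]
 [221 226 226 226 223 206 176 164 180 184 185 189 182 141 120 119]
 [223 225 225 226 225 222 210 203 220 222 222 222 212 149 122 125]
 [219 220 221 224 225 225 223 223 225 226 226 224 208 137 118 123]
 [201 202 204 211 211 213 213 217 218 220 221 218 186 126 112 108]]
[[203 203 203 204 205 207 205 186 137 126 128 129 128 124  97  47]
 [204 203 203 203 202 203 193 143 122 122 123 123 125 125 115  63]
 [209 209 211 210 209 207 198 152 136 136 135 126 121 121 114  89]
 [211 216 223 223 221 218 208 184 178 177 183 170 134 122 117 107]
 [214 220 225 225 223 216 205 200 209 209 217 211 167 134 121 111]
 [218 224 226 226 222 205 194 197 203 204 208 205 184 151 127 118]
 [220 226 226 226 222 198 158 154 160 166 172 168 167 160 133 128]
 [221 226 226 225 222 206 174 158 180 185 186 185 176 131 117 119]
 [223 225 226 226 225 222 209 201 220 223 223 222 210 139 120 125]
 [219 220 222 224 224 224 223 223 225 225 226 223 208 135 118 122]
 [200 202 203 210 211 214 213 217 218 220 221 218 186 124 111 107]]
```

{"fn": "play_rows", "kwargs": {
  "plan": [
    [0.01,[0,0,0.0005],0],
    [0.01,[0,0,0.001],0],
    [0.01,[0,0,0.0015],0],
    [0.01,[0,0,0.002],0],
    [0.01,[0,0,0.0025],0],
    [0.01,[0,0,0.003],0],
    [0.01,[0,0,0.0035],0],
    [0.01,[0,0,0.004],0],
    [0.01,[0,0,0.004],0],
    [0.01,[0,0,0.004],0]
  ]
}}

```text
t: 9.05
position: [547.2, -73.0, 43.3]
tcp_rot: [0.638, 0.77, -0.0, -0.0]
wrist_force: [0.7, 0.4, -1.3]
grip_width: 14.2
grasp_force: 48.9
```

{"fn": "play_rows", "kwargs": {
  "plan": [
    [0.01,[0,0,0.0005],0],
    [0.01,[0,0,0.001],0],
    [0.01,[0,0,0.0015],0],
    [0.01,[0,0,0.002],0],
    [0.01,[0,0,0.0025],0],
    [0.01,[0,0,0.0028],0],
    [0.01,[0,0,0.0028],0],
    [0.01,[0,0,0.0028],0],
    [0.01,[0,0,0.0028],0],
    [0.01,[0,0,0.0028],0]
  ]
}}

```text
t: 10.3
position: [547.4, -73.1, 41.6]
tcp_rot: [0.638, 0.77, 0.0, 0.0]
wrist_force: [-3.0, -0.0, 9.5]
grip_width: 14.7
grasp_force: 50.3
```

Run:
```python
from h import *
o=get_obs();print(o["position"],o["wrist_force"],o["wrist_torque"])
im=capture("scene");cv2.imwrite("pics/scene4.png",im)
cv2.imwrite("pics/c4.png",cv2.resize(im[185:245,205:305],(800,480),interpolation=cv2.INTER_CUBIC))
```

```text
[547.40450055 -73.11948947  41.6448309 ] [-3.00577192 -0.03958528  9.49486064] [ 0.16776131  0.68284421 -0.01443649]
```

View pics/c4.png

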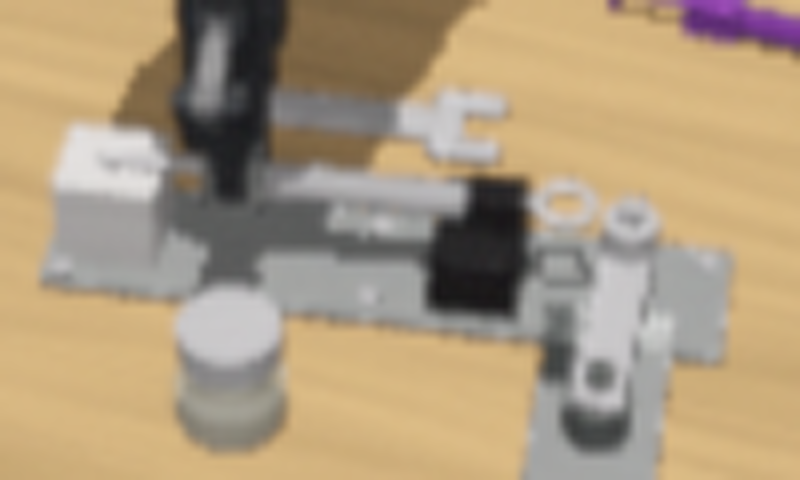

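Force rose only near full depth, with moment on the eye side, so the eye block has met the rest while the leg is in the hole. I release here.

{"fn": "play_rows", "kwargs": {
  "plan": [
    [0.01,[0,0,-0.0005],0],
    [0.02,[0,0,-0.0005],0],
    [0.03,[0,0,-0.0005],0],
    [0.035,[0,0,-0.0005],0],
    [0.035,[0,0,-0.0005],0],
    [0.035,[0,0,-0.005],0],
    [0.035,[0,0,-0.03],0],
    [0.035,[0,0,-0.06],0],
    [0.035,[0,0,-0.06],0],
    [0.035,[0,0,-0.06],0]
  ]
}}

```text
t: 11.6
position: [547.0, -73.0, 100.2]
tcp_rot: [0.638, 0.77, -0.0, -0.0]
wrist_force: [0.0, -0.9, 0.1]
grip_width: 34.9
grasp_force: 0.0
```

Run:
```python
from h import *
o=get_obs();print(o["position"],o["wrist_force"])
im=capture("scene");cv2.imwrite("pics/scene5.png",im)
cv2.imwrite("pics/c5.png",cv2.resize(im[185:245,205:305],(800,480),interpolation=cv2.INTER_CUBIC))
```

```text
[547.00143498 -72.96579211 100.19500446] [ 0.02153144 -0.86110274  0.14056024]
```

View pics/c5.png

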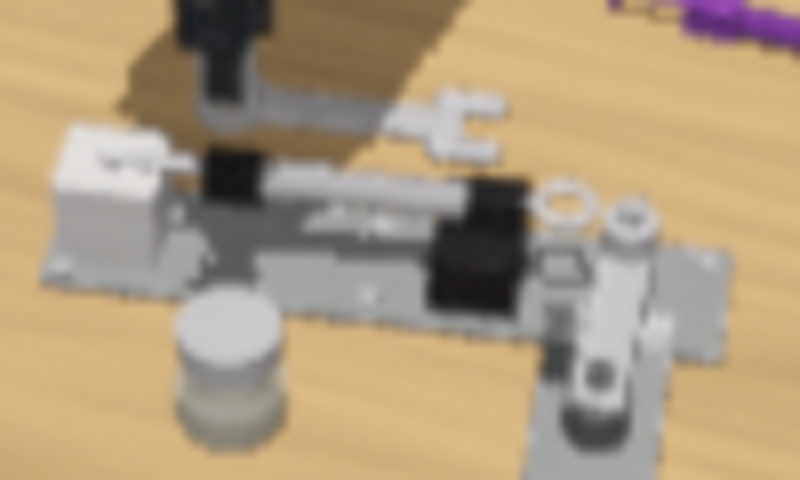

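{"fn": "play_rows", "kwargs": {
  "plan": [
    [0.0,[0,0,0.0],0],
    [0.0,[0,0,0.0],0],
    [0.0,[0,0,0.02],0],
    [0.0,[0,0,0.035],0],
    [0.0,[0,0,0.041],0],
    [0.0,[0,0,0.043],0],
    [0.0,[0,0,0.044],0],
    [0.0,[0,0,0.045],0],
    [0.0,[0,0,0.045],0],
    [0.0,[0,0,0.045],0]
  ],
  "squeeze": 20
}}

```text
t: 12.9
position: [547.4, -73.1, 55.7]
tcp_rot: [0.638, 0.77, 0.0, 0.0]
wrist_force: [-0.9, -0.5, 0.4]
grip_width: 0.1
grasp_force: 0.0
```

{"fn": "play_rows", "kwargs": {
  "plan": [
    [0.0,[0,0,0.0005],0],
    [0.0,[0,0,0.001],0],
    [0.0,[0,0,0.0015],0],
    [0.0,[0,0,0.002],0],
    [0.0,[0,0,0.002],0],
    [0.0,[0,0,0.0025],0],
    [0.0,[0,0,0.0025],0],
    [0.0,[0,0,0.003],0],
    [0.0,[0,0,0.003],0],
    [0.0,[0,0,0.003],0]
  ]
}}

```text
t: 14.15
position: [547.4, -73.1, 52.9]
tcp_rot: [0.638, 0.77, 0.0, 0.0]
wrist_force: [-2.4, 0.5, 5.4]
grip_width: 0.2
grasp_force: 2.8
```

Run:
```python
from h import *
im=cv2.imread("pics/scene5.png")
eye=onz("scene",(565.5/8+204.5,203.5/8+184.5),47.5);print("eye",eye)
print("eye pred",547.2-.185*130,-73+.983*130, proj("scene",[[547.2-.185*130,-73+.983*130,47.5]]))
print(im[204:220,270:292].max(2))
for z in(45,57):print(z,proj("scene",[[520,78,z],[520.6,73.3,z]]).round(1).tolist())
```

```text
eye [521.6009768  51.9909743  47.5      ]
eye pred 523.1500000000001 54.78999999999999 [[275.91348029 210.47265524]]
[[210 210 211 213 214 215 216 216 216 217 216 215 214 213 212 211 210 209
  209 209 210 212]
 [208 208 209 209 210 211 212 214 214 216 217 217 217 216 216 215 214 213
  211 211 211 211]
 [191 200 207 208 208 208 205 210 212 213 214 215 216 217 217 217 217 217
  216 215 214 212]
 [127 175 208 209 210 207 198 208 207 209 212 212 213 213 215 216 217 217
  217 217 217 216]
 [ 73 143 203 204 208 206 202 204 203 204 209 210 210 208 211 209 214 216
  216 217 217 218]
 [ 82 152 193 189 196 193 188 197 200 203 210 210 205 200 204 195 209 212
  213 214 215 216]
 [ 95 166 197 188 209 212 212 210 200 206 211 208 197 192 198 192 206 209
  210 210 211 213]
 [ 68 141 194 204 211 209 211 212 201 200 208 199 177 174 178 187 204 209
  211 211 210 210]
 [ 71 139 183 199 204 199 201 205 195 199 201 196 168 157 148 174 201 205
  214 214 213 212]
 [ 69 138 184 184 174 176 178 181 184 196 182 190 193 186 175 196 194 193
  213 215 216 215]
 [ 67 126 166 177 169 169 171 173 184 181 146 156 179 189 189 184 168 178
  206 207 213 215]
 [ 73 131 148 153 152 151 151 153 165 161 133 133 146 158 157 140 138 165
  187 183 199 206]
 [ 64 115 111 130 134 133 129 124 160 161 153 147 143 144 145 141 140 158
  167 167 173 184]
 [ 53  94 114 158 162 162 154 121 149 169 188 179 166 161 162 163 153 164
  166 166 166 170]
 [ 61  94 116 159 164 164 158 126 123 171 204 199 196 189 189 190 156 164
  166 166 165 164]
 [ 82 123 132 147 150 150 149 139 120 166 201 201 201 200 198 190 147 164
  167 166 165 165]]
45 [[283.4, 212.2], [281.9, 211.9]]
57 [[283.6, 209.3], [282.1, 209.1]]
```

{"fn": "play_rows", "kwargs": {
  "plan": [
    [0.0,[0,0,-0.02],0],
    [0.0,[0,0,-0.05],0],
    [0.03,[0.03,0,-0.05],0],
    [0.035,[0.07,0,-0.05],0],
    [0.035,[0.104,0,-0.05],0],
    [0.035,[0.104,0,-0.05],0],
    [0.035,[0.104,0,-0.03],0],
    [0.035,[0.104,0,-0.015],0],
    [0.035,[0.104,0,-0.015],0],
    [0.035,[0.104,0,-0.015],0]
  ]
}}

```text
t: 15.4
position: [528.3, 28.8, 67.6]
tcp_rot: [0.639, 0.77, -0.0, 0.0]
wrist_force: [0.5, 0.1, 0.3]
grip_width: 35.4
grasp_force: 0.0
```

{"fn": "play_rows", "kwargs": {
  "plan": [
    [0.035,[0,0,0.012],0],
    [0.035,[0,0,0.024],0],
    [0.035,[0,0,0.024],0],
    [0.02,[0,0,0.024],0],
    [0.01,[0,0,0.024],0],
    [0.008,[0,0,0.024],0],
    [0.008,[0,0,0.024],0],
    [0.008,[0,0,0.024],0],
    [0.008,[0.003,0,0.024],0],
    [0.008,[0.006,0,0.024],0]
  ],
  "squeeze": 30
}}

```text
t: 16.65
position: [527.3, 34.3, 43.6]
tcp_rot: [0.639, 0.77, -0.001, 0.001]
wrist_force: [0.6, -4.3, 1.2]
grip_width: 15.2
grasp_force: 32.6
```

{"fn": "play_rows", "kwargs": {
  "plan": [
    [0.008,[0.002,0,0],0],
    [0.008,[0.004,0,0],0],
    [0.008,[0.006,0,0],0],
    [0.008,[0.008,0,0],0],
    [0.008,[0.01,0,0],0],
    [0.008,[0.012,0,0],0],
    [0.008,[0.012,0,0],0],
    [0.008,[0.012,0,0],0],
    [0.008,[0.012,0,0],0],
    [0.008,[0.012,0,0],0]
  ]
}}

```text
t: 17.9
position: [525.4, 45.5, 43.6]
tcp_rot: [0.639, 0.769, -0.001, 0.001]
wrist_force: [1.4, -6.4, 1.2]
grip_width: 15.2
grasp_force: 32.5
```

Run:
```python
from h import *
o=get_obs();print(o["position"],o["wrist_force"],o["wrist_torque"])
im=capture("scene");cv2.imwrite("pics/scene6.png",im)
```

```text
[525.43816796  45.51728545  43.6364764 ] [ 1.39982778 -6.40714204  1.18394256] [-1.52658226 -0.37286617  0.00491035]
```

Run:
```python
from h import *
a=cv2.imread("pics/scene5.png");b=cv2.imread("pics/scene6.png")
f=lambda i:cv2.resize(i[195:225,250:300],(500,300),interpolation=cv2.INTER_CUBIC)
cv2.imwrite("pics/c6.png",np.vstack([f(a),f(b)]))
```

```text
(no output)
```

View pics/c6.png

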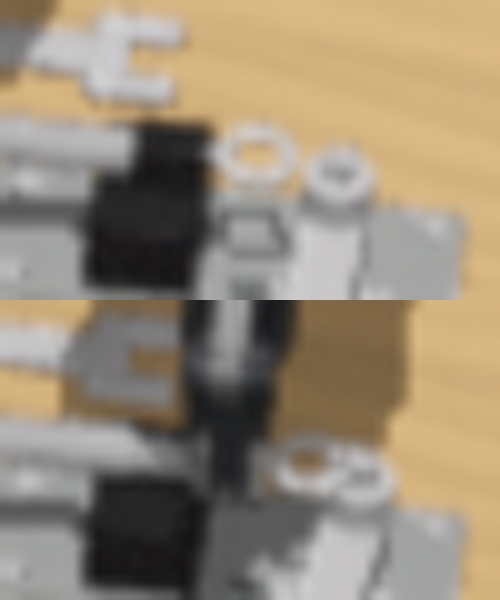

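The post got nudged outward by about 7.5 mm: head at (338,172) before and (362,476) after. The ring is touching it. I back off, raise by tipping, then go over the head.

{"fn": "play_rows", "kwargs": {
  "plan": [
    [0.008,[-0.004,0,0],0],
    [0.008,[-0.008,0,0],0],
    [0.008,[-0.008,0,-0.002],0],
    [0.008,[-0.008,0,-0.004],0],
    [0.008,[-0.008,0,-0.006],0],
    [0.008,[-0.008,0,-0.008],0],
    [0.008,[-0.008,0,-0.01],0],
    [0.008,[-0.008,0,-0.01],0],
    [0.008,[-0.008,0,-0.01],0],
    [0.008,[-0.008,0,-0.01],0]
  ]
}}

```text
t: 19.2
position: [526.2, 39.0, 53.4]
tcp_rot: [0.638, 0.77, -0.0, -0.0]
wrist_force: [1.1, -4.9, -2.6]
grip_width: 14.7
grasp_force: 32.1
```

Run:
```python
from h import *
o=get_obs();print(o["position"],o["wrist_force"],o["wrist_torque"])
im=capture("scene");cv2.imwrite("pics/scene7.png",im)
cv2.imwrite("pics/c7.png",cv2.resize(im[185:235,205:305],(800,400),interpolation=cv2.INTER_CUBIC))
```

```text
[526.15760836  38.96484391  53.43661847] [ 1.1468559  -4.9229297  -2.63624341] [-0.78497493 -0.11823447  0.00761376]
```

View pics/c7.png

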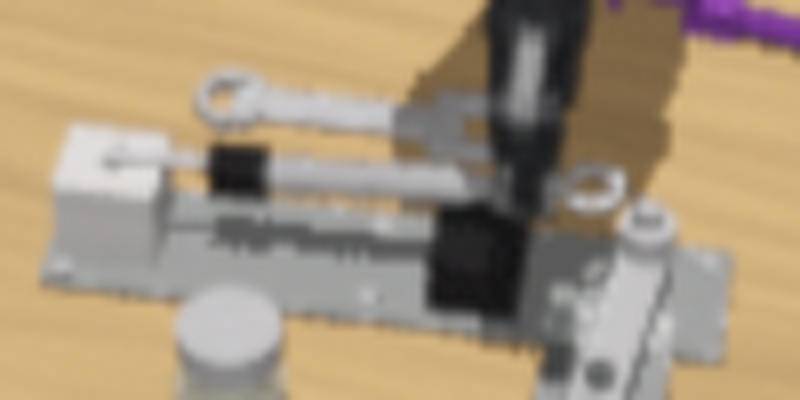

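Run:
```python
from h import *
im=cv2.imread("pics/scene7.png")
print("cols 273..293 rows 203..217");print(im[203:218,273:294].min(2))
g=im[203:218,273:294];print((g.max(2).astype(int)-g.min(2)))
p=np.array([526.2,39.0]);u=np.array([-.185,.983])
e=p+26*u
print(proj("scene",[np.r_[e,47.5+11.5]]))
```

```text
cols 273..293 rows 203..217
[[ 30  36  56  67  69  69  68  69  67  67  66  67  67  67  70  86 122 125
  125 123 123]
 [ 33  41  61  69  73  72  74  73  70  68  68  66  68  68  75  98 122 123
  124 125 124]
 [ 37  51  65  79  93  97  98  95  90  84  70  68  70  76 101 121 125 123
  123 123 124]
 [ 58  75  78 102 118 117 114 121 141 148  86  70  72  89 123 129 129 126
  125 124 124]
 [ 83 100 101 110 101  84  80 113 168 194 105  69  75 104 127 131 130 129
  129 127 127]
 [ 95 110 117 110  92  80  81 102 151 185 102  71  90 122 128 127 128 130
  130 130 130]
 [ 92 101 113 139 152 135 143 160 173 170 101  97 133 142 137 128 127 127
  128 130 129]
 [ 91  96 102 153 183 170 177 190 171 130 124 139 179 175 162 142 128 124
  125 126 128]
 [ 83  78  72  89 116 127 125 122 107 125 167 155 178 185 173 170 143 126
  124 124 124]
 [ 69  61  67  68  72  76  75  74  95 151 184 140 141 146 151 189 167 132
  124 123 121]
 [ 81  73  72  73  69  69  68  67  95 154 182 161 159 161 167 193 169 134
  127 126 126]
 [ 98  86  85  83  79  78  76  71  84 121 161 180 188 188 187 179 145 131
  130 130 130]
 [ 9
[... 584 characters left out ...]
84 86 84]
 [ 1  3  6 14 37 46 45 31  9  3 25 56 65 83 85 87 87 85 85 85 86]
 [ 2  8 14  6 12 23 20 12  7  8 33 38 34 62 69 82 85 86 85 84 86]
 [ 4 19 28  6  4 11  9  3  7 26 35 16  8 24 34 63 80 85 85 85 85]
 [ 6 25 47 34 20 19 20 19 33 43 22  5  2  3 10 31 63 82 84 84 84]
 [23 40 51 51 49 48 49 52 51 39  6  1  1  2  3  9 39 78 85 85 85]
 [30 37 40 41 46 49 49 50 45 28  4  2  2  1  2  4 31 78 86 86 84]
 [ 5 10 11 14 20 28 29 30 31 14  2  2  2  2  2  5 37 78 82 84 84]
 [ 1  1  0  1  2  4  2  4  5  2  1  2  3  3  2  7 34 54 53 64 66]
 [ 2  2  1  2  0  0  0  1  1  0  1  1  2  2  2  1  3  6  7 17 19]
 [ 1  1  1  3  1  1  1  2  1  1  2  1  2  2  2  0  1  2  2  2  2]]
[[279.32223835 208.12143162]]
```

Run:
```python
from h import *
u=np.array([-.185,.983]);v=np.array([-.983,-.185]);e=np.array([526.2,39.0])+26*u
for q in((286.1,212.5),(286.1,212.2),(285.9,212.7)):
    P=onz("scene",q,45)[:2];print(P,(P-e)@u,-(P-e)@v)
```

```text
[518.64574226  86.36266266] 21.941671079754272 1.336257233431267
[517.3521375   86.00651656] 21.830896344536924 -0.0012432715095584733
[519.71609746  86.01807189] 21.40492264118691 2.324667098692663
```

{"fn": "play_rows", "kwargs": {
  "plan": [
    [0.008,[0,0,-0.003],0],
    [0.008,[0,0,-0.005],0],
    [0.008,[0.004,0,-0.006],0],
    [0.008,[0.009,0.0005,-0.006],0],
    [0.008,[0.014,0.001,-0.006],0],
    [0.008,[0.019,0.001,-0.006],0],
    [0.008,[0.022,0.001,-0.006],0],
    [0.008,[0.022,0.001,-0.006],0],
    [0.008,[0.022,0.001,-0.006],0],
    [0.008,[0.022,0.001,-0.006],0]
  ],
  "squeeze": 36
}}

```text
t: 20.5
position: [523.3, 59.3, 59.7]
tcp_rot: [0.639, 0.769, -0.001, 0.001]
wrist_force: [1.3, -9.1, -3.5]
grip_width: 14.7
grasp_force: 36.7
```

Run:
```python
from h import *
o=get_obs();print(o["position"],o["wrist_force"],o["wrist_torque"])
im=capture("scene");cv2.imwrite("pics/scene8.png",im)
p=o["position"][:2];u=np.array([-.185,.983]);e=p+26*u
print("eye pred",proj("scene",[np.r_[e,47.5+18]]),proj("scene",[np.r_[e,45]]))
print(im[200:218,277:296].min(2)); print("hookblk",im[200:212,228:240].max(2))
```

```text
[523.3187767   59.32162243  59.66898385] [ 1.32792865 -9.06051299 -3.49064314] [-1.60348988 -0.1548865  -0.04478699]
eye pred [[286.0986235  207.50219992]] [[285.6482067  212.35855655]]
[[ 65  61  48  40  46  53  63  65  66  65  66  67  66  65  67  67  67  81
  113]
 [ 56  46  34  29  36  51  66  67  66  66  64  64  64  66  63  66  66  69
   89]
 [ 36  29  28  29  38  56  67  67  66  69  66  68  66  65  66  65  65  71
   96]
 [ 33  30  29  29  40  63  66  66  70  72  69  67  67  68  67  66  67  81
  114]
 [ 33  33  32  37  42  63  70  79  91 104  83  72  70  66  67  68  69  85
  120]
 [ 31  32  42  59  64  77  91 104 113 131 109  98  99  71  67  68  73 100
  122]
 [ 32  32  53  89  93 100 111 108 101 104 112 132 150  87  68  68  85 118
  123]
 [ 33  35  54  95 110 113 103  84  76  79  99 152 181 101  70  76 102 123
  123]
 [ 32  35  58  97 106 119 139 123 100 105 128 172 175  98  72  88 123 129
  128]
 [ 34  34  63 102  86 116 167 166 158 160 165 174 135  80  79 103 126 129
  131]
 [ 48  46  69 102  81  84 123 158 183 178 165 117  82  77  98 120 127 127
  128]
 [ 62  57  71  91  80  
[... 465 characters left out ...]
 89  88  89  93 121 170 165 156 151 150 146 137 151 160 165 175 187 176
  159]]
hookblk [[205 201 179 157 147 140 152 146 156 167 172 177]
 [200 200 193 165 144 137 157 153 173 193 197 206]
 [198 197 187 134 117 121 146 149 153 157 170 203]
 [199 195 178 100  57  57  68  70  70  76 123 190]
 [196 190 157  74  41  39  38  39  39  57 116 173]
 [186 181 142  65  42  36  35  31  37  71 135 174]
 [204 192 143  59  28  24  30  28  32  74 137 166]
 [210 204 174  74  27  27  24  26  30  61 115 147]
 [200 203 186  88  43  42  41  37  37  57 108 155]
 [170 180 167 119 109 109 105  91  89 105 149 184]
 [163 165 162 159 157 158 154 140 139 149 172 172]
 [161 162 162 158 148 146 146 144 144 146 152 159]]
```

{"fn": "play_rows", "kwargs": {
  "plan": [
    [0.008,[0,0,0.001],0],
    [0.008,[0,0,0.002],0],
    [0.008,[0,0,0.003],0],
    [0.008,[0,0,0.004],0],
    [0.008,[0,0,0.005],0],
    [0.008,[0,0,0.006],0],
    [0.008,[0,0,0.007],0],
    [0.008,[0,0,0.007],0],
    [0.008,[0,0,0.007],0],
    [0.008,[0,0,0.007],0]
  ]
}}

```text
t: 21.8
position: [523.7, 59.0, 53.1]
tcp_rot: [0.639, 0.769, -0.001, 0.002]
wrist_force: [0.5, -8.7, -1.3]
grip_width: 14.8
grasp_force: 36.9
```

{"fn": "play_rows", "kwargs": {
  "plan": [
    [0.008,[0,0,0.001],0],
    [0.008,[0,0,0.002],0],
    [0.008,[0,0,0.003],0],
    [0.008,[0,0,0.004],0],
    [0.008,[0,0,0.005],0],
    [0.008,[0,0,0.005],0],
    [0.008,[0,0,0.005],0],
    [0.008,[0,0,0.005],0],
    [0.008,[0,0,0.005],0],
    [0.008,[0,0,0.005],0]
  ]
}}

```text
t: 23.05
position: [523.9, 59.1, 48.2]
tcp_rot: [0.639, 0.769, -0.001, 0.002]
wrist_force: [0.7, -7.5, -0.9]
grip_width: 14.5
grasp_force: 36.8
```

Run:
```python
from h import *
o=get_obs();print(o["position"],o["wrist_force"],o["wrist_torque"])
im=capture("scene");cv2.imwrite("pics/scene9.png",im)
p=o["position"][:2];u=np.array([-.185,.983]);e=p+26*u
print(im[200:218,277:296].min(2)); print("hookblk",im[200:212,228:240].max(2))
```

```text
[523.85014083  59.12185934  48.15546897] [ 0.70369022 -7.45396324 -0.9492975 ] [-1.95376101 -0.21658043 -0.08412941]
[[131 126  96  77  67  48  53  62  66  65  64  66  67  66  67  66  68  84
  122]
 [140 134  96  74  69  59  64  67  66  65  65  65  64  65  64  65  66  78
  111]
 [101 100  72  58  61  61  66  66  67  66  66  66  65  66  65  65  65  73
   99]
 [ 67  65  45  42  45  56  66  65  67  68  68  67  67  69  67  67  67  80
  115]
 [ 49  44  31  32  41  63  67  68  68  67  65  67  68  65  67  68  67  86
  121]
 [ 35  31  30  31  42  67  70  69  68  69  69  66  66  67  67  67  73  99
  122]
 [ 33  30  31  32  43  64  70  69  73  70  70  71  69  67  68  69  85 119
  123]
 [ 33  33  34  39  50  64  75  81  85  83  76  74  70  71  71  76 101 123
  122]
 [ 30  32  46  69  68  88  98 107 112 108 100 103  75  69  72  87 124 128
  127]
 [ 32  35  60 102  96 111 113 118 126 128 138 153  98  71  71  89 126 130
  131]
 [ 33  37  66 106 106 114 105 113 149 157 170 188 125  74  76  99 125 128
  128]
 [ 31  41  71 106 102 129 156 143 176 183 186 197 133  83  98 118 124 125
  126]
 [ 34  40  
[... 396 characters left out ...]
 88  88  89  92 122 169 159 154 151 151 146 139 151 160 165 175 187 177
  160]]
hookblk [[205 201 180 158 150 143 153 149 158 168 173 177]
 [200 200 197 183 170 164 172 169 185 203 206 207]
 [197 197 195 185 175 175 179 183 187 195 198 206]
 [190 194 186 150 106  99 107 123 131 151 164 193]
 [188 195 181 109  53  45  48  53  58  71 113 178]
 [196 196 181  94  43  38  42  43  38  48 112 183]
 [186 176 146  66  37  36  41  44  35  47 108 175]
 [208 203 173  76  29  29  29  29  28  46 103 165]
 [200 202 185  84  31  29  29  28  27  47  96 144]
 [171 179 164  89  57  55  53  45  42  49  92 137]
 [163 165 157 128 114 114 111 107 103  98 128 162]
 [162 162 160 155 143 142 141 140 140 143 156 160]]
```

{"fn": "play_rows", "kwargs": {
  "plan": [
    [0.008,[0,0,0.001],0],
    [0.008,[0,0,0.002],0],
    [0.008,[0,0,0.003],0],
    [0.008,[0,0,0.004],0],
    [0.008,[0,0,0.0045],0],
    [0.008,[0,0,0.005],0],
    [0.008,[0,0,0.005],0],
    [0.008,[0,0,0.005],0],
    [0.008,[0,0,0.005],0],
    [0.008,[0,0,0.005],0]
  ]
}}

```text
t: 24.35
position: [524.0, 59.0, 43.7]
tcp_rot: [0.639, 0.769, -0.001, 0.002]
wrist_force: [-0.6, -8.7, 5.1]
grip_width: 14.8
grasp_force: 37.2
```

Run:
```python
from h import *
o=get_obs();print(o["position"],o["wrist_force"],o["wrist_torque"])
im=capture("scene");cv2.imwrite("pics/scene10.png",im)
print(im[204:218,277:296].min(2)); print("hookblk",im[200:212,228:240].max(2))
```

```text
[523.98880059  59.03708656  43.72858519] [-0.55093075 -8.68305026  5.14297984] [-1.97170476  0.09909393 -0.15353112]
[[ 72  69  45  45  47  57  67  68  67  66  66  66  66  66  65  68  66  83
  119]
 [ 49  47  32  33  38  60  69  69  68  67  67  68  66  66  66  67  69  85
  120]
 [ 37  33  27  30  40  62  69  69  69  68  70  69  70  69  67  68  76  98
  121]
 [ 30  33  29  30  44  66  69  70  68  69  70  70  70  69  70  75 101 120
  123]
 [ 32  31  33  38  52  69  74  78  78  76  76  69  70  69  72  87 124 128
  127]
 [ 31  33  46  61  72  91  99 102 107 118 126  90  70  69  71  90 125 129
  130]
 [ 32  39  65  93  99 116 117 127 152 169 176 152  85  68  76  99 123 128
  128]
 [ 35  41  71 107 111 113 112 129 173 181 180 192 112  78  98 119 124 124
  126]
 [ 34  42  71 108 112 119 128 127 141 145 160 191 136 105 120 122 123 122
  122]
 [ 34  45  75 107 101 132 163 165 167 164 176 180 150 127 126 125 124 123
  123]
 [ 49  58  84 104  93 131 175 188 194 191 176 143 134 130 131 130 129 128
  126]
 [ 73  74  87  99  93 105 121 131 141 146 153 134 133 143 150 140 139 136
  131]
 [ 79  79  76  91 100 125 118 123 136 136 132 135 149 162 173 165 168 157
  142]
 [ 88  87  87  93 121 168 154 147 151 150 147 139 151 160 165 176 188 176
  160]]
hookblk [[205 200 180 159 151 143 154 149 158 168 173 177]
 [200 200 197 182 170 165 173 169 186 204 206 207]
 [197 197 196 185 176 181 188 190 194 203 205 206]
 [193 191 190 153 112 127 148 150 155 175 182 194]
 [196 192 192 124  60  56  66  66  71  84 114 169]
 [199 202 193 100  45  38  38  38  38  47  98 166]
 [184 186 175  83  40  33  34  35  39  50 108 175]
 [208 206 190  87  27  29  29  32  34  48 107 171]
 [201 203 187  86  27  22  27  27  28  43  96 152]
 [170 180 164  81  52  46  42  37  37  45  87 128]
 [163 164 156 122 113 107 103  90  83  79 108 135]
 [161 161 160 155 143 142 141 136 121 128 143 158]]
```

Run:
```python
from h import *
b=cv2.imread("pics/scene10.png")
cv2.imwrite("pics/c10.png",cv2.resize(b[190:230,255:305],(750,600),interpolation=cv2.INTER_CUBIC))
```

```text
(no output)
```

View pics/c10.png

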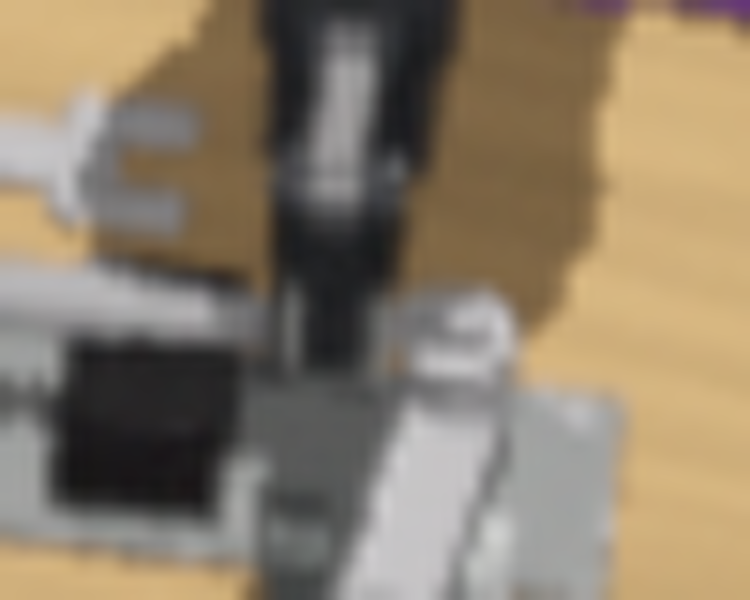

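{"fn": "play_rows", "kwargs": {
  "plan": [
    [0.008,[-0.001,0,0],0],
    [0.008,[-0.002,0,0],0],
    [0.008,[-0.003,0,0],0],
    [0.008,[-0.004,0,0],0],
    [0.008,[-0.005,0,0],0],
    [0.008,[-0.006,0,0],0],
    [0.008,[-0.007,0,0],0],
    [0.008,[-0.007,0,0],0],
    [0.008,[-0.007,0,0],0],
    [0.008,[-0.007,0,0],0]
  ]
}}

```text
t: 25.65
position: [524.7, 53.3, 43.7]
tcp_rot: [0.639, 0.77, -0.0, 0.001]
wrist_force: [-1.7, -5.9, 5.7]
grip_width: 14.8
grasp_force: 37.3
```

Run:
```python
from h import *
o=get_obs();print(o["position"],o["wrist_force"],o["wrist_torque"])
im=capture("scene");cv2.imwrite("pics/scene11.png",im)
print(im[204:218,275:294].min(2))
```

```text
[524.73543421  53.28471146  43.68925359] [-1.67901408 -5.93981712  5.74045277] [-1.25281808  0.36398876 -0.11633397]
[[ 64  59  41  40  42  58  67  68  67  69  69  66  67  68  66  67  70  84
  118]
 [ 49  41  29  31  41  64  70  68  69  70  68  68  68  68  65  68  73  98
  121]
 [ 35  34  29  31  42  65  69  70  70  70  70  70  70  70  70  70  82 117
  123]
 [ 32  31  32  32  44  65  69  69  69  70  69  68  70  70  71  71  89 123
  126]
 [ 33  33  33  40  51  69  79  84  86  85  80  72  68  69  70  76 104 128
  130]
 [ 31  32  46  71  75  93 104 110 117 135 129  99  72  67  69  87 121 128
  130]
 [ 33  37  64 103 105 115 115 121 142 175 177 152  96  71  76  99 122 126
  127]
 [ 35  41  71 110 116 115 109 125 148 171 182 188 142 101 100 119 123 123
  124]
 [ 32  41  72 106 103 124 148 154 152 155 177 196 171 136 126 125 124 123
  122]
 [ 33  41  71 103  94 133 182 191 191 181 196 190 170 143 128 127 127 126
  124]
 [ 48  47  72 102  85 112 168 181 189 180 170 158 154 134 124 128 130 130
  129]
 [ 75  70  79  98  90  96 116 123 132 137 146 136 134 141 134 143 149 141
  139]
 [ 88  86  80  89  90  97 112 120 128 137 138 136 141 159 160 164 173 165
  168]
 [ 88  89  88  89  92 115 151 155 156 156 157 159 147 160 161 162 166 175
  187]]
```

{"fn": "play_rows", "kwargs": {
  "plan": [
    [0.008,[-0.001,0,-0.0005],0],
    [0.02,[-0.001,0,-0.0005],0],
    [0.03,[-0.001,0,-0.0005],0],
    [0.035,[-0.001,0,-0.0005],0],
    [0.035,[-0.001,0,-0.0005],0],
    [0.035,[-0.001,0,-0.0005],0],
    [0.035,[-0.001,0,-0.01],0],
    [0.035,[-0.001,0,-0.04],0],
    [0.035,[-0.001,0,-0.08],0],
    [0.035,[-0.001,0,-0.1],0]
  ]
}}

```text
t: 26.95
position: [525.8, 52.9, 145.3]
tcp_rot: [0.638, 0.77, 0.001, 0.001]
wrist_force: [0.7, -0.2, -0.2]
grip_width: 34.8
grasp_force: 0.0
```

{"fn": "play_rows", "kwargs": {
  "plan": [
    [0.035,[-0.06,0,-0.04],0],
    [0.035,[-0.12,0,-0.06],0],
    [0.035,[-0.18,0,-0.06],0],
    [0.035,[-0.24,0,-0.06],0],
    [0.035,[-0.29,0,-0.06],0],
    [0.035,[-0.29,0,-0.06],0],
    [0.035,[-0.29,0,-0.06],0],
    [0.035,[-0.29,0,-0.06],0],
    [0.035,[-0.29,0,-0.06],0],
    [0.035,[-0.29,0,-0.06],0]
  ]
}}

```text
t: 28.2
position: [578.3, -231.1, 202.7]
tcp_rot: [0.638, 0.77, 0.0, 0.0]
wrist_force: [0.2, 0.1, -0.2]
grip_width: 34.8
grasp_force: 0.0
```

Run:
```python
from m import *
o=get_obs();print(o["position"],o["wrist_force"])
im=capture("scene");cv2.imwrite("pics/scene12.png",im);t=capture("top");cv2.imwrite("pics/top12.png",t)
print("scene post");print(im[204:219,273:291].min(2)); print("hookblk",blobs(im,(222,196,245,215),0,70))
print("hookblk before",blobs(cv2.imread("pics/scene5.png"),(222,196,245,215),0,70))
print("top post");print(t[172:184,216:236].min(2));print("before");print(cv2.imread("pics/top0.png")[172:184,216:236].min(2))
```

```text
[ 578.31413645 -231.14939881  202.71573586] [ 0.15580198  0.05894761 -0.18448853]
scene post
[[128 129 129 131 130 131 131 130 130 127 128 128 127 127 126 124 126 126]
 [126 126 126 129 128 129 130 131 131 131 130 130 130 128 127 127 127 126]
 [123 123 124 124 127 127 128 128 130 131 132 130 131 131 131 133 131 129]
 [107 108 108 112 125 128 132 132 135 134 131 128 130 131 131 131 132 132]
 [ 54  61  67  87 130 149 164 165 163 164 150 131 129 128 129 130 131 132]
 [ 40  43  48  87 149 180 189 190 191 199 182 149 130 126 127 128 129 129]
 [ 40  41  54 109 174 187 162 168 180 194 189 173 139 127 126 126 127 126]
 [ 36  39  56 117 182 188 180 189 160 175 174 184 158 136 127 126 126 125]
 [ 24  27  41  89 159 196 196 196 169 174 178 191 181 145 130 129 129 128]
 [ 33  30  41  84 134 175 195 196 194 196 189 182 180 134 129 130 130 129]
 [ 70  58  72 114 141 146 136 151 158 156 157 161 147 132 132 131 126 131]
 [125 116 121 145 159 153 124 126 133 138 135 138 136 144 147 145 136 145]
 [142 142 144 146 147 149 154 145 142 144 143 148 146 162 163 164 163 168]
 [100 101 100 102 105 135 188 17
[... 1621 characters left out ...]
 147 149
  150 147]
 [147 147 147 148 148 159 187 199 196 196 201 205 185 146 137 144 144 148
  147 144]
 [145 147 146 147 154 174 191 191 178 176 189 200 191 148 138 142 146 144
  145 144]
 [144 146 144 146 156 179 194 180 165 160 170 194 194 154 136 141 145 144
  144 145]
 [146 146 148 146 153 180 193 173 163 157 157 186 189 152 133 143 145 148
  143 144]
 [146 145 146 146 152 176 190 177 158 144 146 176 179 139 124 136 144 146
  146 145]
 [145 146 147 143 148 164 180 184 173 158 159 172 154 118 106 128 142 143
  147 146]
 [144 144 144 146 147 149 157 170 174 171 162 150 122  96  97 128 141 144
  144 147]
 [144 144 144 144 145 145 134 136 140 138 128 112  91  86  98 128 140 143
  146 147]]
```

The arm is home and the spring is on the post. I check gently that the eye end is fully down, the same way as for the hook.

{"fn": "play_rows", "kwargs": {
  "plan": [
    [0,[0.06,0,0],0],
    [0,[0.12,0,0.0],0],
    [0,[0.18,0,0.03],0],
    [0,[0.24,0,0.06],0],
    [0,[0.283,0,0.09],0],
    [0,[0.283,0,0.12],0],
    [0,[0.283,0,0.138],0],
    [0,[0.283,0,0.143],0],
    [0,[0.283,0,0.143],0],
    [0,[0.283,0,0.143],0]
  ],
  "squeeze": 20
}}

```text
t: 29.55
position: [526.7, 45.8, 60.4]
tcp_rot: [0.639, 0.77, 0.001, 0.001]
wrist_force: [-0.7, -0.6, -0.2]
grip_width: -0.0
grasp_force: 0.0
```

{"fn": "play_rows", "kwargs": {
  "plan": [
    [0,[0,0,0.0005],0],
    [0,[0,0,0.001],0],
    [0,[0,0,0.0015],0],
    [0,[0,0,0.002],0],
    [0,[0,0,0.0025],0],
    [0,[0,0,0.003],0],
    [0,[0,0,0.0035],0],
    [0,[0,0,0.004],0],
    [0,[0,0,0.004],0],
    [0,[0,0,0.004],0]
  ]
}}

```text
t: 30.8
position: [525.9, 46.1, 55.5]
tcp_rot: [0.638, 0.77, 0.0, 0.0]
wrist_force: [0.8, -0.4, -0.1]
grip_width: 0.2
grasp_force: 0.0
```

{"fn": "play_rows", "kwargs": {
  "plan": [
    [0,[0,0,0.0005],0],
    [0,[0,0,0.001],0],
    [0,[0,0,0.0015],0],
    [0,[0,0,0.002],0],
    [0,[0,0,0.002],0],
    [0,[0,0,0.0023],0],
    [0,[0,0,0.0026],0],
    [0,[0,0,0.0026],0],
    [0,[0,0,0.0026],0],
    [0,[0,0,0.0026],0]
  ]
}}

```text
t: 32.05
position: [525.9, 46.0, 53.1]
tcp_rot: [0.638, 0.77, 0.0, 0.0]
wrist_force: [-0.9, -0.4, 3.9]
grip_width: -0.0
grasp_force: 2.1
```

The top of the eye block is at 53 mm, so it is fully down. I retreat and hand in.

{"fn": "play_rows", "kwargs": {
  "plan": [
    [0,[0,0,-0.02],0],
    [0,[0,0,-0.06],0],
    [0,[0,0,-0.1],0],
    [0,[0,0,-0.14],0],
    [0,[-0.05,0,-0.15],0],
    [0,[-0.11,0,-0.15],0],
    [0,[-0.17,0,-0.15],0],
    [0,[-0.23,0,-0.15],0],
    [0,[-0.28,0,-0.15],0],
    [0,[-0.28,0,-0.15],0]
  ]
}}

```text
t: 33.3
position: [577.9, -232.9, 202.0]
tcp_rot: [0.64, 0.768, -0.0, 0.0]
wrist_force: [0.5, 0.3, -0.2]
grip_width: 0.0
grasp_force: 0.0
```

Run:
```python
from m import *
im=capture("scene");a=cv2.imread("pics/scene12.png")
print("moved px",np.abs(im[195:225,205:300].astype(int)-a[195:225,205:300]).max(2).__gt__(40).sum(),blobs(im,(222,196,245,215),0,70))
print(im[207:215,275:288].min(2))
print(hand_in())
```

```text
moved px 0 [(np.int32(35), array([234.43, 206.57]))]
[[108 113 125 129 131 129 131 133 131 129 130 132 131]
 [ 66  86 129 149 163 161 159 164 149 132 128 129 129]
 [ 49  87 149 179 189 191 191 198 181 148 129 126 128]
 [ 54 108 174 186 162 168 180 194 189 173 138 127 125]
 [ 57 118 182 187 181 189 160 174 173 182 158 137 128]
 [ 40  91 159 196 198 197 169 174 177 190 181 144 131]
 [ 42  85 137 177 198 195 193 196 189 182 179 134 130]
 [ 72 113 142 146 137 152 159 157 157 161 147 133 131]]
the job is handed in; nothing more can be done
None
```

I handed the job in at about 33 s: the hook is seated in the anchor hole, the eye is down on the post's shoulder, and the spring has drawn the arm back, by camera against its stop; the ring nudged the post about 7 mm outward during the first pull, before the spring brought it home.

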